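# Click the bit cassette home in its bench holder

### The job

Take the grey bit cassette standing on the bench, lower it upright into the aluminium holder block and press it down slowly and gently until the holder's sprung ball has clicked into its groove and it sits fully home on the stop; then let go. How deep the stop is set cannot be seen, so go by feel and never push it on the stop with more than about 20 N. Leave the other things on the bench where they are.

Things in the scene. Friction and masses are not known exactly. Their poses are not given: they have to be found in the camera images.
- cassette_mid (a point): Centre (half-way up) of the bit cassette: a loose solid grey plastic upright block, 30 mm in its x, 36 mm in its y, 140 mm tall (z up), 130 to 220 g, standing on the bench. Grasp it across its 36 or 30 mm width near the top. It may go into the holder either way round (half a turn makes no difference).
- cassette_groove (a point): Point on the cassette's axis level with its grooves, 32 mm above its foot. Both 36 mm wide faces (facing its +x and -x) have a level rounded groove there, about 3 mm deep and 10 mm high; below the groove these faces are flat, and their bottom edge is rounded.
- holder_mouth (a point): Centre of the holder's mouth, in its top rim 100 mm above the bench. The socket is 32 mm wide in x and 39 mm in y below a flared mouth, 10 mm deep, that widens it by about 5 mm a side. The cassette goes straight down, its x along the holder's x (or opposite).
- holder: Holder, an upright aluminium socket block fixed on the bench, origin under its centre; base 110 x 90 mm; a boss on its +x side houses the sprung ball. A rigid stop lies 80 mm below the rim, but is set up to 11 mm higher or lower each time, unseen and unmeasured; the ball is 31.5 mm above the stop and moves with it. Home, 49 to 71 mm of the cassette stand above the rim.
- ball (a joint): Travel of the sprung ball, m: 0 fully out, about 0.0035 on the flat of the cassette, about 0.001 in its groove. Going down, the cassette meets the ball 25 to 50 mm below the rim, needs up to 15 N to pass it, then 3 to 10 N; in the last few mm the ball snaps into the groove, and at 69 to 91 mm, on the stop, the force rises steeply: come down on it at under 8 mm/s, as knocks count.
- pot: bystander: terracotta pot, 114 mm across, 105 mm tall, origin under its centre
- garden_fork: bystander: blue plastic hand fork lying on the bench, 260 mm long along its x, 72 mm wide, 26 mm high
- tack_hammer: bystander: steel tack hammer lying on the bench, 260 mm long along its x
- watering_can: bystander: empty aluminium watering can, 150 mm across, 210 mm tall, spout along its x
- screw_jar: bystander: glass jar, 64 mm across, 85 mm tall
- oil_tin: bystander: plain steel tin, 60 mm across, 100 mm tall
There are look-alikes about, which are no part of the job. Several things look just like the part that bears cassette_mid: the one meant starts nearest to the robot's base. There is more than one size of the holder; the one meant has the size given above.

How it is judged:
On the way:
1. the cassette stands upright in the holder's mouth, its foot inside but not yet home (horizontal distance between cassette_mid and holder_mouth below 0.01 m and angle between cassette_mid's own z axis and vertical below 0.15 rad and z of cassette_mid in the frame of holder_mouth between 0.006 and 0.066 m), for 0.1 s.
At the end, for the whole second after the job is handed in: The cassette stands in the holder within 6 mm of its axis, upright within 0.06 rad, square within 0.15 rad, its centre 24 mm below to 2.5 mm above the rim (all stop settings), the sprung ball in its groove (travel under 2.2 mm), at rest (horizontal distance between cassette_mid and holder_mouth below 0.006 m and angle between cassette_mid's own z axis and vertical below 0.06 rad and angle between the x axis of cassette_mid and the x axis of holder_mouth, either way round below 0.15 rad and value of joint ball below 0.0022 m and linear speed of cassette below 0.01 m/s and z of cassette_mid in the frame of holder_mouth between -0.024 and 0.0025 m); the robot touches nothing.
It fails at once if the cassette is rammed down on the stop (over 40 N on stop and ball together) (contact force between cassette and holder_stop above 40 N).
It fails at once if a bystander is moved by more than 30 mm (distance of any of pot, garden_fork, tack_hammer, watering_can, screw_jar, oil_tin from where it was at the start of the episode above 0.03 m).
It also fails if it takes over 64 s, if anything falls off the work surface, if the arm or the gripper's body presses on something with over 40 N, if the wrist force passes 120 N, or if a joint passes its speed limit or range.

### The arm

A 6-joint arm with a two-finger parallel gripper is mounted at the origin on the work surface. World frame = base frame: x ahead of the robot, y to its left, z up, the work surface at z = 0. Lengths are in m, angles in rad, forces in N, time in s.
With the tool pointing down it reaches from about 0.25 to 0.725 m from the base axis. Payload 4 kg.
Tool frame: the origin (TCP) lies on the centre line of the jaws, within the pads' length; the fingertips stand 22 mm ahead of it and the grasp point (between the pads) lies 3 mm ahead of it; z points along the fingers, y is the line along which they close (so a half turn about z gives the same grasp; the last joint's range is limited). The gripper opens to 85 mm and grips with 20 to 120 N. Pads are 22 mm wide; open, the fingers measure 114 mm over their backs; the gripper's body (76 mm by 85 mm) begins 54 mm behind the grasp point. The pads swing forward as they close: fully open they stand 13 mm farther back than shut.
Start: joints at [-1.297, 0.241, 0.005, 1.335, 0, 1.571], TCP at [0.135, -0.481, 0.215] pointing down, gripper open.
Joint ranges: [-2.72, 2.72], [-1.05, 1.87], [-1.09, 1.28], [-1.99, 2.15], [-1.42, 1.44], [-3.14, 3.14]. Speed limits (rad/s): [2.79, 2.79, 3.14, 3.14, 3.14, 3.14].

### API

Orientations are given as a unit quaternion [x, y, z, w].
In Python, from workcell import bot gives the robot as it stands.
- The arm moves only by the shell command python3 -m inch 'ROWS'. ROWS is JSON, one flat list of numbers, 7 for each row, row after row: the shift along the world's x, y, z in mm, then the turn, a rotation vector about the world's x, y, z in rad, then the opening in per cent of the stroke, from 0 (shut) to 100 (fully open). A call has 1 to 8 rows; each row is the pose to reach, as a shift and turn from the pose commanded when the call began; what a row does not reach only later rows make up. A row lasts 1/12 s, in which the tool goes at most 41.7 mm and 7.16 degrees, less where a joint would pass 70% of its speed; a pose out of reach is approached as far as the arm can. A call with a gripper value outside its range is refused whole. The fingers move at their own pace and stop on an object; the grip force is fixed at half the most. Time passes only in rows, so rows that repeat a pose let the fingers close. It gives the time, the measured TCP pose, the force, the opening and the grip force at its end, in the units of the state.
- bot.get_obs(): the state, without advancing time (a new reading comes with each control period).
- bot.camera(name): name is "scene" or "side" or "wrist"; returns the picture (480x640x3 uint8, blue, green, red); there is no depth.
- bot.camera_info(name): a dict with "intrinsics" (3x3 intrinsics, pixels), "distortion" ([k1, k2, p1, p2, k3] as OpenCV has them; the pictures are not rectified), "camera_from_world" (4x4, takes a point from world to camera coordinates); the wrist camera has in their place "hand_eye" (4x4, takes a point from camera to tool coordinates, whose origin is the TCP and whose axes are the flange's). Camera axes: x right, y down, z forward; pixel columns grow to the right and rows downward; lengths in m; the calibration is good to about 2 mm. A picture is of the moment at which its call begins: read the wrist's pose just before it. camera_info takes no time and is no camera call.
- bot.job_done(): hands the job in; it is judged then, once.
Trained networks look in the newest picture that a camera, given by its name, has taken for a name from the list of things; names that differ only in an ending like _2 or _b are one class to them, and where a whole thing is asked for, a point or a joint stands for the part that bears it (a point fixed in the world has none). Each returns a list of dicts, best first, with "confidence" (0 to 1); they miss things now and then, are a little off and sometimes report something else, mostly with a low value. They report only what shows in the picture. A call takes as long as a camera call. They do not tell look-alikes from the thing itself.
- bot.silhouettes(camera, target): "mask" (480x640 bool, what is visible of it) and "uv" ([column, row] in pixels, amid what is visible of it).
- bot.spot_point(camera, target): "uv" ([column, row] in pixels: a listed point, or the origin of a listed thing).
The state is a dict: "clock": time; "joint_pos": joint angles; "joint_vel": joint speeds; "tau": joint torques, N m; "eef_pos": TCP position; "tool_rot": TCP orientation; "ft_force": force on the tool from outside, world axes, zero at the start; "ft_torque": the same for the moment, N m; "grip_width": finger opening in m; "grasp_force": force on a finger pad.
Only numpy, scipy, OpenCV 4.12 (cv2) and the standard library are available. Lean on these libraries where they do the work, as an engineer would, in place of code of your own. Each camera call takes 0.05 s, during which the arm holds its last target. There are 200 camera calls.

## Working session

There is one attempt and no reset: what is moved stays moved. The work goes in short steps, Python scripts to look and compute and a shell command to move; the robot and the scene stay as the last step left them, time stands still between calls to the robot, and variables do not carry over. Pictures are saved under pics/ and viewed, at most 12 in all, crops included, and the job is handed in when it is done.

```bash
mkdir -p pics && ls && python3 - <<'E'
from workcell import bot
import cv2,numpy as np
o=bot.get_obs();print(o['clock'],o['eef_pos'],o['tool_rot'],o['grip_width'])
for c in ['scene','side']:
    im=bot.camera(c);cv2.imwrite(f'pics/{c}0.png',im)
    i=bot.camera_info(c);print(c,np.round(np.linalg.inv(i['camera_from_world']),3).tolist())
    for t in ['cassette_mid','holder_mouth','holder']:
        print(t,[(np.round(d['uv']).tolist(),round(d['confidence'],2)) for d in bot.spot_point(c,t)])
E
```

```text
pics
0.0 [ 0.13499775 -0.48072006  0.21369699] [ 9.90644624e-01  1.36462732e-01 -1.59341658e-04 -1.06097309e-03] 0.08515762518107216
scene [[0.642, 0.431, -0.634, 1.215], [0.767, -0.362, 0.53, -0.541], [-0.001, -0.826, -0.563, 0.649], [0.0, 0.0, 0.0, 1.0]]
cassette_mid [([241.0, 284.0], 0.82), ([230.0, 260.0], 0.8), ([280.0, 272.0], 0.76)]
holder_mouth [([374.0, 195.0], 0.9), ([440.0, 203.0], 0.77), ([358.0, 183.0], 0.6)]
holder [([356.0, 203.0], 0.93), ([369.0, 228.0], 0.62), ([436.0, 218.0], 0.58)]
side [[-0.719, -0.504, 0.479, 0.029], [-0.695, 0.511, -0.505, 0.61], [0.01, -0.696, -0.718, 0.932], [0.0, 0.0, 0.0, 1.0]]
cassette_mid [([400.0, 201.0], 0.98), ([376.0, 210.0], 0.81), ([419.0, 214.0], 0.68)]
holder_mouth [([307.0, 380.0], 0.97), ([288.0, 300.0], 0.85), ([190.0, 336.0], 0.75), ([294.0, 331.0], 0.68), ([457.0, 188.0], 0.24)]
holder [([292.0, 331.0], 0.77), ([311.0, 403.0], 0.71), ([199.0, 353.0], 0.58)]
```

View pics/scene0.png

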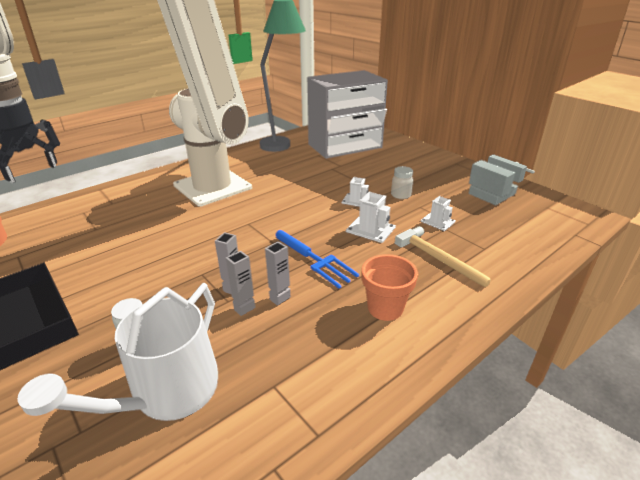

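View pics/side0.png

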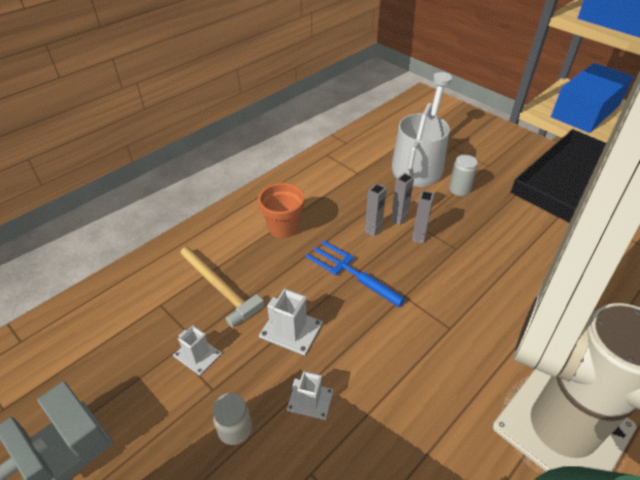

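```bash
cat > h.py <<'E'
from workcell import bot
import cv2,numpy as np
def norm(c,uv):
    i=bot.camera_info(c)
    return cv2.undistortPoints(np.array([[uv]],float),np.array(i['intrinsics']),np.array(i['distortion']))[0,0]
def onz(c,uv,z):
    T=np.linalg.inv(bot.camera_info(c)['camera_from_world']);n=norm(c,uv)
    d=T[:3,:3]@np.r_[n,1];o=T[:3,3];return o+d*(z-o[2])/d[2]
def proj(c,P):
    i=bot.camera_info(c);T=np.array(i['camera_from_world'])
    return cv2.projectPoints(np.atleast_2d(np.array(P,float)),cv2.Rodrigues(T[:3,:3])[0],T[:3,3],np.array(i['intrinsics']),np.array(i['distortion']))[0][:,0]
def tri(a,b):
    M=[];v=[]
    for c,uv in (a,b):
        T=np.array(bot.camera_info(c)['camera_from_world']);n=norm(c,uv)
        for k in (0,1):
            M.append(T[k,:3]-n[k]*T[2,:3]);v.append(n[k]*T[2,3]-T[k,3])
    x,r,_,_=np.linalg.lstsq(np.array(M),np.array(v),rcond=None);return x
E
python3 - <<'E'
from h import *
for z,D in ((.07,{'scene':[(241,284),(230,260),(280,272)],'side':[(400,201),(376,210),(419,214)]}),(.1,{'scene':[(374,195),(440,203),(358,183)],'side':[(307,380),(288,300),(190,336),(294,331)]}),(0,{'scene':[(356,203),(369,228),(436,218)],'side':[(292,331),(311,403),(199,353)]})):
    for c in D:
        for u in D[c]: print(z,c,u,np.round(onz(c,u,z),3))
E
```

```text
0.07 scene (241, 284) [ 0.571 -0.225  0.07 ]
0.07 scene (230, 260) [ 0.483 -0.201  0.07 ]
0.07 scene (280, 272) [ 0.59 -0.14  0.07]
0.07 side (400, 201) [ 0.571 -0.22   0.07 ]
0.07 side (376, 210) [ 0.593 -0.151  0.07 ]
0.07 side (419, 214) [ 0.507 -0.215  0.07 ]
0.1 scene (374, 195) [0.512 0.224 0.1  ]
0.1 scene (440, 203) [0.653 0.325 0.1  ]
0.1 scene (358, 183) [0.433 0.241 0.1  ]
0.1 side (307, 380) [0.369 0.305 0.1  ]
0.1 side (288, 300) [0.525 0.207 0.1  ]
0.1 side (190, 336) [0.595 0.396 0.1  ]
0.1 side (294, 331) [0.462 0.25  0.1  ]
0 scene (356, 203) [0.385 0.285 0.   ]
0 scene (369, 228) [0.512 0.214 0.   ]
0 scene (436, 218) [0.599 0.401 0.   ]
0 side (292, 331) [0.517 0.21  0.   ]
0 side (311, 403) [0.37  0.296 0.   ]
0 side (199, 353) [0.615 0.382 0.   ]
```

Cassettes, scene/side pixels: A (230,260)/(420,215) at about (0.495,-0.21), B (241,284)/(400,201) at (0.571,-0.222), C (280,272)/(376,210) at (0.592,-0.146). A is nearest the base (0.54 m against 0.61 m). Holders: big one (374,195)/(288,300) at (0.515,0.21) has the same position from both views at rim height 0.1. The other two, (358,183) and (440,203), are smaller. I'll confirm this in a crop.

```bash
python3 - <<'E'
from h import *
import pickle
a=bot.camera('scene');
m=bot.silhouettes('scene','cassette_mid');hs=bot.silhouettes('scene','holder')
b=bot.camera('side')
m2=bot.silhouettes('side','cassette_mid');hs2=bot.silhouettes('side','holder')
pickle.dump((m,hs,m2,hs2),open('m.pkl','wb'))
for q in (m,hs,m2,hs2): print([(np.round(d['uv']).tolist(),round(d['confidence'],2),int(d['mask'].sum())) for d in q])
print('holder',tri(('scene',(374,195)),('side',(288,300))), 'A',tri(('scene',(230,260)),('side',(419,214))),
 'others',tri(('scene',(358,183)),('side',(307,380))),tri(('scene',(440,203)),('side',(190,336))))
r=lambda im,x,y,w,h:cv2.resize(im[y:y+h,x:x+w],(400,300),interpolation=cv2.INTER_CUBIC)
cv2.imwrite('pics/crop1.png',np.vstack([np.hstack([r(a,190,225,120,90),r(b,345,160,120,90)]),np.hstack([r(a,330,165,140,105),r(b,200,270,160,120)])]))
E
```

```text
[([241.0, 284.0], 0.96, 1328), ([277.0, 270.0], 0.9, 1220), ([225.0, 252.0], 0.63, 751)]
[([438.0, 214.0], 0.93, 715), ([354.0, 195.0], 0.73, 495), ([375.0, 218.0], 0.68, 1471)]
[([403.0, 198.0], 0.94, 765), ([421.0, 217.0], 0.56, 677), ([378.0, 208.0], 0.55, 840), ([283.0, 206.0], 0.27, 1920)]
[([310.0, 396.0], 0.92, 1458), ([196.0, 350.0], 0.82, 1308), ([290.0, 324.0], 0.68, 2559)]
holder [0.52134053 0.2120968  0.10797372] A [ 0.49991469 -0.20630317  0.08148753] others [0.38328561 0.29139322 0.06494984] [0.61709536 0.38524384 0.06379267]
```

View pics/crop1.png

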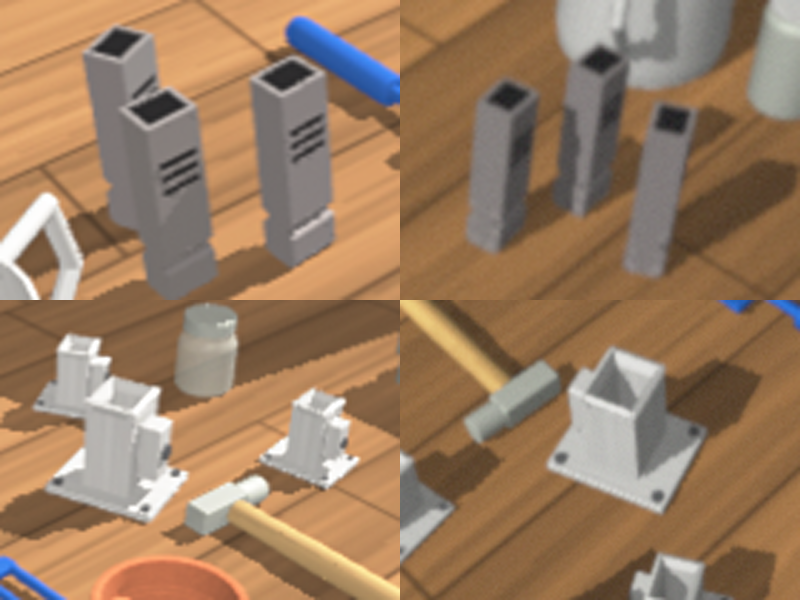

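The crop confirms it. A is the rear-left cassette in the scene and the right-most in the side view, and its stripes and grooved face look towards the scene camera's right. The tall holder, centre-left in the lower crops, is the full-size one (mouth z is about 0.10, against 0.065 for the others). Next I'll fit A's and the holder's poses.

```bash
cat > fit.py <<'E'
from h import *
import pickle
from scipy.optimize import minimize
m,hs,m2,hs2=pickle.load(open('m.pkl','rb'))
def box(x,y,yaw,sx,sy,z0,z1):
    c,s=np.cos(yaw),np.sin(yaw)
    return [[x+c*a-s*b,y+s*a+c*b,z] for a in(-sx/2,sx/2) for b in(-sy/2,sy/2) for z in(z0,z1)]
def ras(c,Ps):
    K=4;im=np.zeros((480,640),np.float32)
    for P in Ps:
        t=np.zeros((480*K,640*K),np.uint8)
        h=cv2.convexHull(((proj(c,P)+.5)*K).astype(np.float32))
        cv2.fillConvexPoly(t,np.round(h).astype(np.int32),255)
        im=np.maximum(im,cv2.resize(t,(640,480),interpolation=cv2.INTER_AREA)/255.)
    return im
def run(views,shape,x0,yaws):
    R=[]
    def f(p):
        e=0
        for c,mask,ign in views:
            r=ras(c,shape(p));e+=np.sum(np.abs(r-mask)*~ign)/mask.sum()
        return e
    for y in yaws:
        s=minimize(f,[*x0,y],method='Nelder-Mead',options=dict(initial_simplex=np.array([[*x0,y],[x0[0]+.01,x0[1],y],[x0[0],x0[1]+.01,y],[*x0,y+.2]]),xatol=2e-4,fatol=1e-4,maxiter=80))
        R.append((round(s.fun,4),np.round(s.x,4).tolist()))
    return sorted(R)
E
python3 - <<'E'
from fit import *
no=np.zeros((480,640),bool)
B=cv2.dilate(m[0]['mask'].astype(np.uint8),np.ones((3,3)))>0
for r in run([('scene',m[2]['mask'],B),('side',m2[1]['mask'],no)],lambda p:[box(*p,.03,.036,0,.14)],(.5,-.205),np.arange(-.8,.8,.26)+0)[:2]+run([('scene',m[2]['mask'],B),('side',m2[1]['mask'],no)],lambda p:[box(*p,.03,.036,0,.14)],(.5,-.205),np.arange(-.8,.8,.26)+1.57)[:2]: print('A',r)
# holder: base plate 110x90, boxed tower ~46x52
f=lambda p:[box(*p,.11,.09,0,.006),box(*p,.05,.056,0,.1),box(p[0]+.03*np.cos(p[2]),p[1]+.03*np.sin(p[2]),p[2],.03,.03,.03,.07)]
for r in run([('scene',hs[2]['mask'],hs[1]['mask']),('side',hs2[2]['mask'],no)],f,(.515,.212),np.arange(-3,3,.6))[:4]: print('H',r)
E
```

```text
A (np.float64(0.0999), [0.4945, -0.2096, 0.4671])
A (np.float64(0.0999), [0.4945, -0.2096, 0.4688])
A (np.float64(0.0999), [0.4945, -0.2095, 0.4705])
A (np.float64(0.1095), [0.4952, -0.2099, 0.5248])Traceback (most recent call last):
  File "<stdin>", line 7, in <module>
  File "fit.py", line 24, in run
    s=minimize(f,[*x0,y],method='Nelder-Mead',options=dict(initial_simplex=np.array([[*x0,y],[x0[0]+.01,x0[1],y],[x0[0],x0[1]+.01,y],[*x0,y+.2]]),xatol=2e-4,fatol=1e-4,maxiter=80))
    res = _minimize_neldermead(fun, x0, args, callback, bounds=bounds,
                               **options)
    fxcc = func(xcc)
    fx = function(np.copy(x), *(wrapper_args + args))
  File "fit.py", line 21, in f
    r=ras(c,shape(p));e+=np.sum(np.abs(r-mask)*~ign)/mask.sum()
  File "fit.py", line 12, in ras
    h=cv2.convexHull(((proj(c,P)+.5)*K).astype(np.float32))
                       ~~~~^^^^^
  File "h.py", line 10, in proj
    i=bot.camera_info(c);T=np.array(i['camera_from_world'])
ValueError: time passes only in moves, steps and waits
```

```bash
sed -i '2a import functools\nci=functools.lru_cache(None)(lambda c:bot.camera_info(c))' h.py && sed -i '4,$s/bot\.camera_info(c)\([;\[]\)/ci(c)\1/; 5,$s/np.linalg.inv(bot.camera_info(c)/np.linalg.inv(ci(c)/' h.py && sed -i 's/np.array(bot.camera_info(c)/np.array(ci(c)/;s/i=bot.camera_info(c)$/i=ci(c)/' h.py && grep -n "ci(c)\|camera_info" h.py; cat > t.py <<'E'
from fit import *
no=np.zeros((480,640),bool)
f=lambda p:[box(*p,.11,.09,0,.006),box(*p,.05,.056,0,.1),box(p[0]+.03*np.cos(p[2]),p[1]+.03*np.sin(p[2]),p[2],.03,.03,.03,.07)]
for r in run([('scene',hs[2]['mask'],hs[1]['mask']),('side',hs2[2]['mask'],no)],f,(.515,.212),np.arange(-3,3,.6))[:4]: print('H',r)
i=bot.camera_info('wrist');print({k:np.round(v,3).tolist() for k,v in i.items()})
E
python3 t.py
```

```text
4:ci=functools.lru_cache(None)(lambda c:bot.camera_info(c))
6:    i=ci(c)
9:    T=np.linalg.inv(ci(c)['camera_from_world']);n=norm(c,uv)
12:    i=ci(c);T=np.array(i['camera_from_world'])
17:        T=np.array(ci(c)['camera_from_world']);n=norm(c,uv)
H (np.float64(0.1202), [0.5204, 0.2101, 0.3643])
H (np.float64(0.1214), [0.5203, 0.2099, 0.3777])
H (np.float64(0.1236), [0.5203, 0.21, 0.3765])
H (np.float64(0.2381), [0.5208, 0.2107, -2.7831])
{'intrinsics': [[350.8, 0.0, 311.913], [0.0, 350.8, 232.767], [0.0, 0.0, 1.0]], 'distortion': [-0.05, 0.0, 0.0, 0.0, 0.0], 'hand_eye': [[0.001, -0.966, -0.259, 0.065], [1.0, 0.001, -0.0, -0.001], [0.0, -0.259, 0.966, -0.16], [0.0, 0.0, 0.0, 1.0]]}
```

```bash
python3 -m inch '[32,24,12,0,0,0,100, 64,48,24,0,0,0,100, 96,72,36,0,0,0,100, 128,96,48,0,0,0,100, 160,120,60,0,0,0,100, 190,144,70,0,0,0,100, 221,167,75,0,0,0,100, 252,190,76,0,0,0,100]' && python3 -m inch '[30,22,0,0,0,0.1,100, 60,45,0,0,0,0.195,100, 90,68,0,0,0,0.195,100, 107,81,0,0,0,0.195,100, 107,81,0,0,0,0.195,100, 107,81,0,0,0,0.195,100]' && python3 - <<'E'
from h import *
o=bot.get_obs();im=bot.camera('wrist');cv2.imwrite('pics/w1.png',im)
print(o['clock'],o['eef_pos'],o['tool_rot'],o['ft_force'])
for d in bot.spot_point('wrist','cassette_mid'): print(d)
for d in bot.silhouettes('wrist','cassette_mid'): print(d['uv'],d['confidence'],d['mask'].sum())
E
```

```text
clock: 1.37
eef_pos: [0.389, -0.2903, 0.2923]
tool_rot: [0.991, 0.137, 0.001, 0.001]
ft_force: [-0.1, -0.9, -0.5]
grip_width: 0.0852
grasp_force: 0.0
clock: 1.87
eef_pos: [0.4948, -0.2094, 0.2901]
tool_rot: [0.972, 0.234, -0.0, -0.0]
ft_force: [0.6, 0.4, 0.4]
grip_width: 0.0855
grasp_force: 0.0
1.8667 [ 0.49483478 -0.20942113  0.29007673] [ 9.72342725e-01  2.33558037e-01 -4.98727753e-04 -1.38873049e-04] [0.60497507 0.35700711 0.43153812]
{'uv': [364.5, 141.7], 'confidence': 0.97}
{'uv': [313.8, 201.9], 'confidence': 0.96}
{'uv': [305.4, 86.6], 'confidence': 0.64}
[315.6, 206.1] 0.87 1862
[368.4, 144.1] 0.8 1848
[300.6, 78.9] 0.6 2140
```

View pics/w1.png

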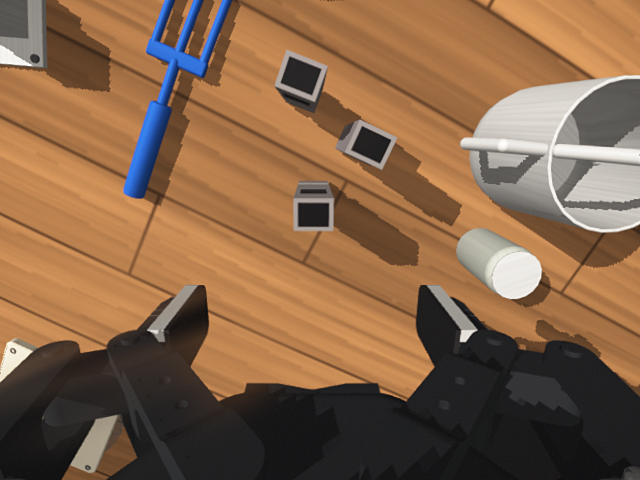

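The wrist picture shows A at about (314,207), nearly square to the jaws, with its grooved face towards tool +x. B is at (372,143) and C at (302,79). Next I'll refine A from this view.

```bash
cat >> fit.py <<'E'
from scipy.spatial.transform import Rotation as Ro
def wristcam(o):
    i=dict(bot.camera_info('wrist'));T=np.eye(4);T[:3,:3]=Ro.from_quat(o['tool_rot']).as_matrix();T[:3,3]=o['eef_pos']
    i['camera_from_world']=np.linalg.inv(T@np.array(i['hand_eye']));return i
import h
_ci=h.ci;W={}
h.ci=lambda c:W['wrist'] if c=='wrist' else _ci(c)
E
python3 - <<'E'
from fit import *
o=bot.get_obs();W['wrist']=wristcam(o);im=bot.camera('wrist')
d=min(bot.silhouettes('wrist','cassette_mid'),key=lambda d:np.hypot(d['uv'][0]-315,d['uv'][1]-206))
no=np.zeros((480,640),bool)
for r in run([('wrist',d['mask'],no)],lambda p:[box(*p,.03,.036,0,.14)],(.495,-.209),(.3,.47,.6,2.04)): print(r)
g=cv2.cvtColor(im,cv2.COLOR_BGR2GRAY)
# dark opening on the top face
dk=((g<60)&cv2.erode(d['mask'].astype(np.uint8),np.ones((3,3))).astype(bool)).astype(np.uint8)
n,l,s,c=cv2.connectedComponentsWithStats(dk);k=1+np.argmax(s[1:,4]);print(s[k],c[k],onz('wrist',c[k],.14))
pts=np.argwhere(l==k)[:,::-1]
w=np.array([onz('wrist',p,.14)[:2] for p in pts])
(cx,cy),wh,a=cv2.minAreaRect((w*1e3).astype(np.float32));print(cx,cy,wh,np.radians(a),Ro.from_quat(o['tool_rot']).as_euler('zyx'))
E
```

```text
(np.float64(0.0275), [0.4948, -0.2088, 0.4597])
(np.float64(0.0291), [0.4945, -0.2091, 0.4515])
(np.float64(0.0302), [0.4948, -0.2089, 0.4628])
(np.float64(0.2043), [0.4973, -0.2074, 2.0327])
[298 201  30  23 682] [312.32991202 211.9340176 ] [ 0.49472818 -0.2099714   0.14      ]
494.6572265625 -210.14306640625 (20.235868453979492, 26.30022621154785) 0.46826171696635577 [-4.67583061e-01 -3.82462241e-04  3.14143931e+00]
```

```bash
python3 -m inch '[0,0,-40,0,0,0,100, 0,0,-80,0,0,0,100, 0,0,-115,0,0,0,100, 0,0,-145,0,0,0,100, 0,0,-165,0,0,0,100, 0,0,-165,0,0,0,100]' && python3 -m inch '[0,0,0,0,0,0,30, 0,0,0,0,0,0,30, 0,0,0,0,0,0,30, 0,0,0,0,0,0,30, 0,0,0,0,0,0,30, 0,0,0,0,0,0,30, 0,0,0,0,0,0,30, 0,0,0,0,0,0,30]'
```

```text
clock: 2.62
eef_pos: [0.4899, -0.2097, 0.121]
tool_rot: [0.973, 0.231, -0.004, -0.003]
ft_force: [-1.0, -0.3, 0.1]
grip_width: 0.0855
grasp_force: 0.0
clock: 3.28
eef_pos: [0.4943, -0.2104, 0.1259]
tool_rot: [0.973, 0.232, 0.0, 0.0]
ft_force: [-0.2, 0.2, 0.1]
grip_width: 0.0253
grasp_force: 0.0
```

The fingers reached 25 mm with no force, so I don't think the cassette is between the pads. Looking.

```bash
python3 - <<'E'
from h import *
w=bot.camera('wrist');s=bot.camera('side');a=bot.camera('scene')
r=lambda im,x,y,w,h:cv2.resize(im[y:y+h,x:x+w],(400,300),interpolation=cv2.INTER_CUBIC)
cv2.imwrite('pics/c2.png',np.vstack([np.hstack([r(w,0,0,640,480),r(s,320,110,180,135)]),np.hstack([r(a,140,165,200,150),r(w,240,200,160,120)])]))
print({k:np.round(v,3) for k,v in bot.get_obs().items()})
E
```

```text
{'clock': np.float64(3.433), 'joint_pos': array([-0.402,  0.367, -0.057,  1.146, -0.   ,  2.27 ]), 'joint_vel': array([-0.   ,  0.001, -0.   ,  0.001, -0.001,  0.   ]), 'tau': array([-1.0000e-03, -4.1856e+01,  2.3812e+01,  2.0000e-03,  0.0000e+00,
       -0.0000e+00]), 'eef_pos': array([ 0.494, -0.21 ,  0.126]), 'tool_rot': array([ 0.973,  0.232, -0.   , -0.   ]), 'ft_force': array([-0.455, -0.193, -0.301]), 'ft_torque': array([-0.007,  0.062,  0.038]), 'grasp_force': np.float64(0.0), 'grip_width': np.float64(0.026)}
```

View pics/c2.png

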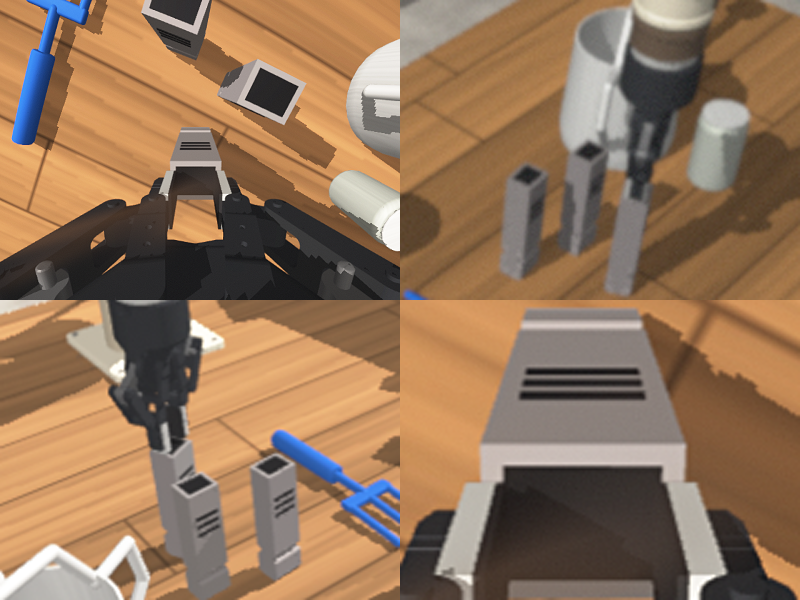

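The wrist crop shows the pads overlapping A's top rim at about (278,272) and (344,272). They stopped at the 30% I commanded, which is 25 mm. A is upright and unmoved, so I'll close further and go by the force.

```bash
python3 -m inch '[0,0,0,0,0,0,0, 0,0,0,0,0,0,0, 0,0,0,0,0,0,0, 0,0,0,0,0,0,0]'; python3 - <<'E'
from fit import *
o=bot.get_obs();W['wrist']=wristcam(o)
T=np.eye(4);T[:3,:3]=Ro.from_quat(o['tool_rot']).as_matrix();T[:3,3]=o['eef_pos']
for z in (-.019,.003,.022):
  for y in (.0127,.018): print(z,y,[np.round(proj('wrist',(T@[.011,s*y,z,1])[:3])[0]).tolist() for s in (-1,1)])
print('box top',np.round(proj('wrist',box(.4947,-.2095,.465,.03,.036,.139,.14)[1::2])).tolist())
im=bot.camera('wrist')
for d in bot.silhouettes('wrist','cassette_mid'): print(d['uv'],d['confidence'],d['mask'].sum())
cv2.imwrite('pics/w3.png',cv2.resize(im[180:340,200:420],(800,582),interpolation=cv2.INTER_CUBIC))
E
```

```text
clock: 3.77
eef_pos: [0.4942, -0.2104, 0.1255]
tool_rot: [0.973, 0.232, -0.0, -0.0]
ft_force: [0.4, -0.9, 0.8]
grip_width: -0.0
grasp_force: 0.0
-0.019 0.0127 [[284.0, 271.0], [343.0, 271.0]]
-0.019 0.018 [[271.0, 271.0], [355.0, 271.0]]
0.003 0.0127 [[287.0, 254.0], [339.0, 254.0]]
0.003 0.018 [[276.0, 254.0], [350.0, 254.0]]
0.022 0.0127 [[290.0, 243.0], [337.0, 243.0]]
0.022 0.018 [[280.0, 243.0], [346.0, 243.0]]
box top [[351.0, 318.0], [273.0, 318.0], [353.0, 257.0], [271.0, 256.0]]
[289.1, 34.0] 0.71 7521
[422.5, 142.7] 0.62 8923
[313.4, 250.6] 0.61 5712
```

View pics/w3.png

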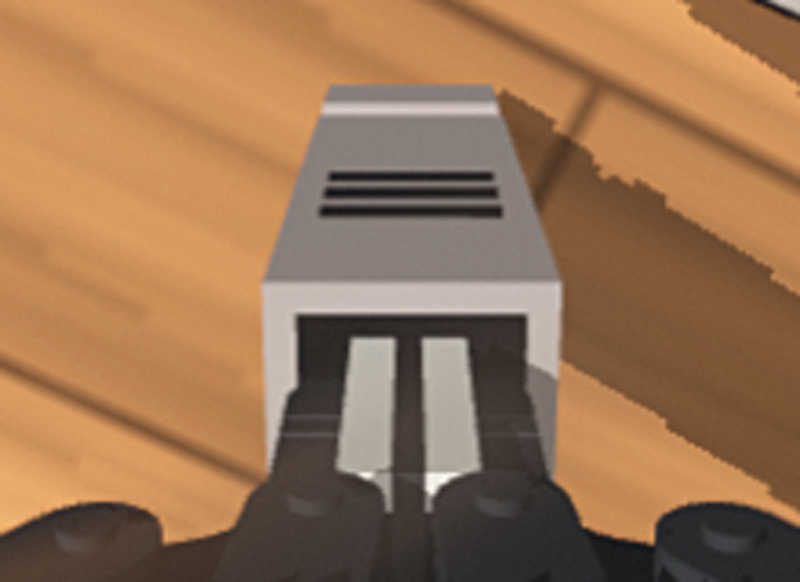

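w3 shows the shut pads ending at about (302,273), over A's dark top. They look clear of it rather than around it, so the real fingertips may sit higher than the data sheet says. I'll triangulate the tip from the earlier side and scene views before acting.

```bash
python3 - <<'E'
from fit import *
o=bot.get_obs();print(o['eef_pos'])
print('tip', tri(('side',(428,200)),('scene',(222.5,239))))
for z in (.10,.125,.14,.15):
  P=[o['eef_pos'][0],o['eef_pos'][1],z]; print(z,np.round(proj('side',P)),np.round(proj('scene',P)))
# open-tip geometry from w1: inner tip edges at columns 207,418 row 288, 85 mm apart
i=bot.camera_info('wrist');H=np.array(i['hand_eye']);K=np.array(i['intrinsics'])
n=cv2.undistortPoints(np.array([[[207.,288]],[[418.,288]]]),K,np.array(i['distortion']))[:,0]
for g in (.085,.0945): 
  d=g/(n[1,0]-n[0,0]);print(g,[np.round((H@np.r_[n[k]*d,d,1])[:3],3).tolist() for k in (0,1)])
E
```

```text
[ 0.4941806  -0.210362    0.12557113]
tip [ 0.48649682 -0.21083545  0.13222551]
0.1 [[424. 208.]] [[227. 253.]]
0.125 [[425. 201.]] [[226. 243.]]
0.14 [[426. 196.]] [[225. 238.]]
0.15 [[427. 193.]] [[224. 234.]]
0.085 [[0.008, -0.043, -0.03], [0.008, 0.042, -0.03]]
0.0945 [[0.001, -0.048, -0.015], [0.001, 0.047, -0.015]]
```

Both estimates agree: with the TCP at 0.1255 the real tips are at about 0.135–0.145. That puts them about 35–40 mm higher than the tool data says, so the jaws shut just above the cassette. I'll open, go down 26 mm more while watching the force, and close again.

```bash
python3 -m inch '[0,0,0,0,0,0,100, 0,0,0,0,0,0,100, 0,0,0,0,0,0,100, 0,0,0,0,0,0,100, 0,0,0,0,0,0,100, 0,0,0,0,0,0,100, 0,0,0,0,0,0,100, 0,0,0,0,0,0,100]' && python3 -m inch '[0,0,-5,0,0,0,100, 0,0,-10,0,0,0,100, 0,0,-15,0,0,0,100, 0,0,-20,0,0,0,100, 0,0,-26,0,0,0,100, 0,0,-26,0,0,0,100, 0,0,-26,0,0,0,100]' && python3 -m inch '[0,0,0,0,0,0,30, 0,0,0,0,0,0,30, 0,0,0,0,0,0,30, 0,0,0,0,0,0,30, 0,0,0,0,0,0,30, 0,0,0,0,0,0,30, 0,0,0,0,0,0,30, 0,0,0,0,0,0,30]'
```

```text
clock: 4.53
eef_pos: [0.4942, -0.2104, 0.1256]
tool_rot: [0.973, 0.232, 0.0, -0.0]
ft_force: [-0.3, -0.5, 0.5]
grip_width: 0.0852
grasp_force: 0.0
clock: 5.12
eef_pos: [0.4937, -0.2101, 0.0989]
tool_rot: [0.973, 0.232, -0.001, -0.0]
ft_force: [-0.4, -0.2, 0.2]
grip_width: 0.0853
grasp_force: 0.0
clock: 5.78
eef_pos: [0.4947, -0.2106, 0.1002]
tool_rot: [0.973, 0.232, 0.001, 0.0]
ft_force: [0.6, -1.1, 3.2]
grip_width: 0.035
grasp_force: 61.4
```

Gripped at 35 mm and 61 N. Now lift and check it in the hand.

```bash
python3 -m inch '[0,0,10,0,0,0,30, 0,0,35,0,0,0,30, 0,0,70,0,0,0,30, 0,0,105,0,0,0,30, 0,0,135,0,0,0,30, 0,0,150,0,0,0,30, 0,0,150,0,0,0,30]' && python3 -m inch '[2,35,0,0,0,-0.05,30, 4,75,0,0,0,-0.1,30, 6,115,0,0,0,-0.1,30, 9,155,0,0,0,-0.1,30, 11,195,0,0,0,-0.1,30, 14,235,0,0,0,-0.1,30, 16,270,0,0,0,-0.1,30, 18,300,0,0,0,-0.1,30]' && python3 -m inch '[0,0,0,0,0,0,30, 0,0,0,0,0,0,30]' && python3 - <<'E'
from fit import *
o=bot.get_obs();W['wrist']=wristcam(o);im=bot.camera('wrist')
print(o['eef_pos'],Ro.from_quat(o['tool_rot']).as_euler('zyx'),o['ft_force'])
for t in ('cassette_mid','holder_mouth'):
    for d in bot.spot_point('wrist',t): print(t,d, onz('wrist',d['uv'],.1))
S=bot.silhouettes('wrist','cassette_mid')+bot.silhouettes('wrist','holder')
for d in S: print(d['uv'],d['confidence'],d['mask'].sum())
cv2.imwrite('pics/w4.png',im)
E
```

```text
clock: 6.37
eef_pos: [0.496, -0.2111, 0.2542]
tool_rot: [0.973, 0.232, 0.003, 0.002]
ft_force: [1.3, -1.2, -1.0]
grip_width: 0.0351
grasp_force: 61.1
clock: 7.03
eef_pos: [0.5107, 0.092, 0.2477]
tool_rot: [0.983, 0.184, -0.002, -0.0]
ft_force: [-0.6, -0.6, -1.6]
grip_width: 0.035
grasp_force: 61.1
clock: 7.2
eef_pos: [0.5109, 0.0911, 0.2476]
tool_rot: [0.983, 0.185, -0.002, 0.0]
ft_force: [0.4, -1.2, -0.6]
grip_width: 0.0349
grasp_force: 61.2
[0.51092716 0.09105265 0.24760902] [-0.37249602 -0.00390537  3.14059738] [ 0.39964881 -1.23710015 -0.56192019]
cassette_mid {'uv': [312.6, 256.5], 'confidence': 0.9} [0.47330721 0.07648462 0.1       ]
cassette_mid {'uv': [562.8, 218.3], 'confidence': 0.85} [ 0.59141183 -0.12479485  0.1       ]
cassette_mid {'uv': [613.1, 259.8], 'confidence': 0.7} [ 0.57514116 -0.19533089  0.1       ]
holder_mouth {'uv': [186.3, 156.8], 'confidence': 0.96} [0.51802868 0.21123358 0.1       ]
[313.9, 287.8] 0.77 11887
[580.2, 221.2] 0.62 4370
[604.3, 262.6] 0.61 2267
[17.4, 154.9] 0.26 2144
[81.5, 20.9] 0.79 2913
[209.1, 148.7] 0.74 9489
[102.1, 245.3] 0.71 4425
```

View pics/w4.png

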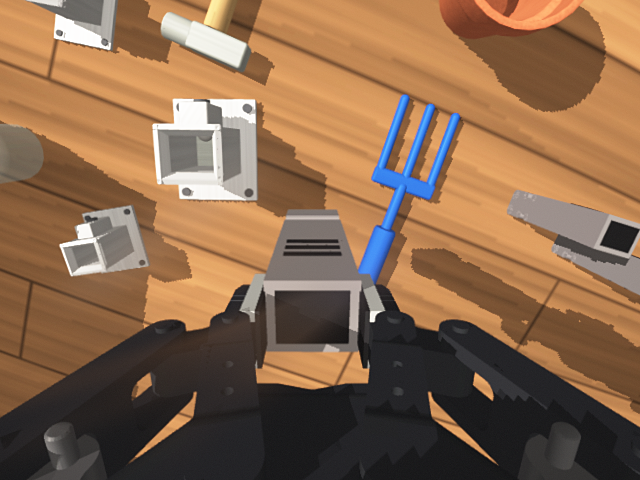

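The wrist view shows the cassette held straight, with top-front corners at (264,280) and (361,280) and the foot at row 210. The big holder's mouth is at (187,157), square to the tool. Next I'll fit both more precisely.

```bash
cat > t2.py <<'E'
from fit import *
from scipy.optimize import least_squares
o=bot.get_obs();W['wrist']=wristcam(o);im=bot.camera('wrist')
S=bot.silhouettes('wrist','holder');d=min(S,key=lambda d:np.hypot(d['uv'][0]-209,d['uv'][1]-149))
m=d['mask'];print('mouth',[onz('wrist',q['uv'],.1).round(4) for q in bot.spot_point('wrist','holder_mouth')])
def shape(p):
    x,y,a,sx,sy=p;u=np.array([np.cos(a),np.sin(a)])*(.5*sx+.012)
    return [box(x,y,a,.11,.09,0,.008),box(x,y,a,sx,sy,0,.1),box(x+u[0],y+u[1],a,.024,.03,.03,.065)]
def f(p,views): return sum(np.sum(np.abs(ras(c,shape(p))-k)*~g)/k.sum() for c,k,g in views)
no=np.zeros((480,640),bool)
for name,v in (('wrist',[('wrist',m,no)]),('fixed',[('scene',hs[2]['mask'],hs[1]['mask']),('side',hs2[2]['mask'],no)])):
    x0=np.array([.519,.211,.37,.055,.06]);sim=np.vstack([x0]+[x0+np.eye(5)[k]*s for k,s in enumerate((.008,.008,.1,.01,.01))])
    s=minimize(f,x0,(v,),method='Nelder-Mead',options=dict(initial_simplex=sim,maxiter=200,xatol=2e-4,fatol=1e-4));print(name,s.fun.round(4),s.x.round(4))
# cassette in hand: PnP in tool frame from 4 top corners
g=cv2.cvtColor(im,cv2.COLOR_BGR2GRAY)
c=np.array([[264,281],[361,281],[337,210],[287,210]],np.float32).reshape(-1,1,2)
c2=cv2.cornerSubPix(g,c.copy(),(4,4),(-1,-1),(3,50,.01));print(c2[:,0].round(1).tolist())
i=W['wrist'];T=np.eye(4);T[:3,:3]=Ro.from_quat(o['tool_rot']).as_matrix();T[:3,3]=o['eef_pos']
for dx in (-.002,0,.002):
  L=np.array([[.015,.018,-.04],[.015,-.018,-.04],[-.015,.018,-.04],[-.015,-.018,-.04],[.015,-.018,.1],[.015,.018,.1]])+[dx,0,0]
  print(dx,proj('wrist',(L@T[:3,:3].T)+T[:3,3]).round(1).tolist())
np.save('w4.npy',im)
E
python3 t2.py
```

```text
mouth [array([0.5204, 0.2083, 0.1   ]), array([0.3925, 0.278 , 0.1   ]), array([0.4735, 0.0714, 0.1   ])]
wrist 0.0211 [0.5205 0.2111 0.3543 0.0512 0.0587]
fixed 0.1316 [0.5198 0.2102 0.3483 0.0466 0.0608]
[[263.1000061035156, 279.70001220703125], [361.29998779296875, 280.5], [337.0, 210.0], [287.0, 210.0]]
-0.002 [[362.4, 286.2], [264.9, 286.1], [359.2, 356.6], [267.7, 356.5], [289.0, 210.7], [336.7, 210.7]]
0 [[362.6, 281.2], [264.7, 281.1], [359.4, 352.2], [267.5, 352.1], [288.9, 208.1], [336.8, 208.1]]
0.002 [[362.8, 276.1], [264.5, 276.0], [359.7, 347.7], [267.3, 347.7], [288.9, 205.5], [336.8, 205.5]]
```

```bash
python3 -m inch '[3,35,0,0,0,-0.01,30, 6,70,0,0,0,-0.02,30, 9,105,0,0,0,-0.02,30, 9.5,119.5,0,0,0,-0.02,30, 9.5,119.5,0,0,0,-0.02,30, 9.5,119.5,0,0,0,-0.02,30, 9.5,119.5,0,0,0,-0.02,30]' && python3 t2.py && python3 - <<'E'
from fit import *
o=bot.get_obs();print(o['eef_pos'].round(4),Ro.from_quat(o['tool_rot']).as_euler('zyx').round(4),o['ft_force'])
E
```

```text
clock: 8.18
eef_pos: [0.5246, 0.1996, 0.2496]
tool_rot: [0.984, 0.179, -0.001, -0.003]
ft_force: [0.0, -0.0, -1.1]
grip_width: 0.035
grasp_force: 61.2
mouth [array([0.5178, 0.2077, 0.1   ]), array([0.3926, 0.2911, 0.1   ]), array([0.6134, 0.3741, 0.1   ])]
wrist 0.415 [0.5199 0.2117 0.343  0.0486 0.0632]
fixed 0.1316 [0.5198 0.2102 0.3483 0.0466 0.0608]
[[262.8999938964844, 279.8999938964844], [361.29998779296875, 280.5], [337.0, 210.0], [287.0, 210.0]]
-0.002 [[362.4, 286.2], [264.9, 286.1], [359.3, 356.6], [267.7, 356.5], [289.0, 210.7], [336.7, 210.7]]
0 [[362.6, 281.2], [264.7, 281.1], [359.5, 352.2], [267.5, 352.1], [288.9, 208.1], [336.8, 208.1]]
0.002 [[362.8, 276.1], [264.5, 276.0], [359.7, 347.7], [267.3, 347.7], [288.9, 205.5], [336.8, 205.5]]
[0.5248 0.1996 0.2498] [-3.6050e-01 -2.5000e-03 -3.1352e+00] [ 0.56483998 -0.49869633 -0.58034765]
```

The y shift fell short because joint 6 is at its limit (it would need 3.175 against 3.14). The cassette fits either way round, so I'll turn half a turn at this height, with the foot 50 mm above the rim.

```bash
python3 -m inch '[0,0,0,0,0,0.12,30, 0,0,0,0,0,0.24,30, 0,0,0,0,0,0.36,30, 0,0,0,0,0,0.48,30, 0,0,0,0,0,0.6,30, 0,0,0,0,0,0.72,30, 0,0,0,0,0,0.84,30, 0,0,0,0,0,0.96,30]' && python3 -m inch '[0,0,0,0,0,0.12,30, 0,0,0,0,0,0.24,30, 0,0,0,0,0,0.36,30, 0,0,0,0,0,0.48,30, 0,0,0,0,0,0.6,30, 0,0,0,0,0,0.72,30, 0,0,0,0,0,0.84,30, 0,0,0,0,0,0.96,30]' && python3 -m inch '[0,0,0,0,0,0.12,30, 0,0,0,0,0,0.24,30, 0,0,0,0,0,0.36,30, 0,0,0,0,0,0.48,30, 0,0,0,0,0,0.6,30, 0,0,0,0,0,0.72,30, 0,0,0,0,0,0.84,30, 0,0,0,0,0,0.96,30]' && python3 -m inch '[0,0,0,0,0,0.12,30, 0,0,0,0,0,0.24,30, 0,0,0,0,0,0.26,30, 0,0,0,0,0,0.26,30, 0,0,0,0,0,0.26,30]' && python3 - <<'E'
from fit import *
o=bot.get_obs();W['wrist']=wristcam(o);e=Ro.from_quat(o['tool_rot']).as_euler('zyx')
R=Ro.from_quat(o['tool_rot']).as_matrix();print(o['eef_pos'].round(4),'xaxis',R[:,0].round(4),'yaw',np.arctan2(R[1,0],R[0,0]).round(4),'z',R[:,2].round(4),o['joint_pos'].round(3))
im=bot.camera('wrist');np.save('w5.npy',im);cv2.imwrite('pics/w5.png',im)
for t in ('cassette_mid','holder_mouth'):
    for d in bot.spot_point('wrist',t): print(t,d, onz('wrist',d['uv'],.1))
E
```

```text
clock: 9.0
eef_pos: [0.5248, 0.1999, 0.2499]
tool_rot: [0.788, 0.616, -0.002, -0.003]
ft_force: [0.5, -0.0, -1.0]
grip_width: 0.0347
grasp_force: 61.3
clock: 9.67
eef_pos: [0.5248, 0.2, 0.2499]
tool_rot: [0.414, 0.91, -0.003, -0.001]
ft_force: [-0.2, -0.3, -1.5]
grip_width: 0.0349
grasp_force: 61.3
clock: 10.33
eef_pos: [0.5248, 0.2, 0.2499]
tool_rot: [-0.053, 0.999, -0.004, 0.0]
ft_force: [-1.0, 0.1, -1.4]
grip_width: 0.0349
grasp_force: 61.3
clock: 10.75
eef_pos: [0.5248, 0.2005, 0.2498]
tool_rot: [-0.178, 0.984, -0.003, 0.001]
ft_force: [0.1, -0.6, -1.8]
grip_width: 0.035
grasp_force: 61.3
[0.5248 0.2005 0.2498] xaxis [-9.367e-01 -3.503e-01 -3.000e-04] yaw -2.7837 z [ 0.0028 -0.0065 -1.    ] [ 0.369  0.355  0.253  1.469 -0.007  0.011]
cassette_mid {'uv': [315.0, 256.7], 'confidence': 0.85} [0.56204055 0.2171922  0.1       ]
holder_mouth {'uv': [444.4, 340.9], 'confidence': 0.92} [0.59997638 0.37071821 0.1       ]
holder_mouth {'uv': [465.3, 94.6], 'confidence': 0.91} [0.38400503 0.28458362 0.1       ]
holder_mouth {'uv': [324.8, 214.6], 'confidence': 0.77} [0.52149791 0.21133275 0.1       ]
```

View pics/w5.png

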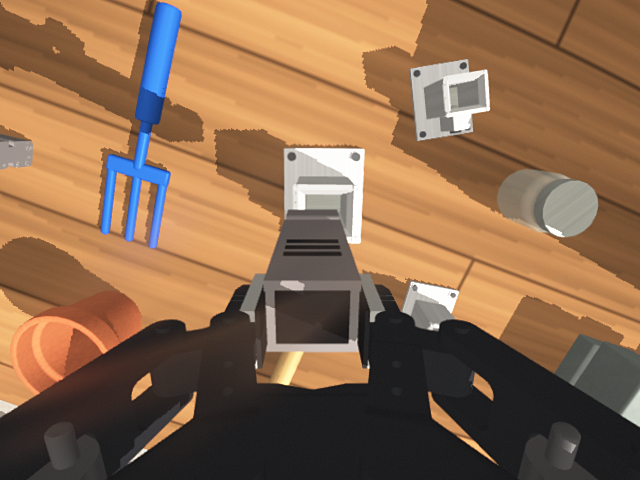

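The wrist view shows the cassette squarely in front of the holder. Its mouth rim is at row ~183, columns 293–356, and the estimates agree on a centre of about (0.5205,0.211). Centre, level the small tilt, and lower to just above the rim.

```bash
python3 -m inch '[-4.3,10.5,0,0.0065,0.0028,-0.005,30, -4.3,10.5,-15,0.0065,0.0028,-0.005,30, -4.3,10.5,-30,0.0065,0.0028,-0.005,30, -4.3,10.5,-40,0.0065,0.0028,-0.005,30, -4.3,10.5,-40,0.0065,0.0028,-0.005,30, -4.3,10.5,-40,0.0065,0.0028,-0.005,30, -4.3,10.5,-40,0.0065,0.0028,-0.005,30]' && python3 - <<'E'
from fit import *
o=bot.get_obs()
R=Ro.from_quat(o['tool_rot']).as_matrix();print(o['eef_pos'].round(4),'yaw',np.arctan2(R[1,0],R[0,0]).round(4),'z',R[:,2].round(4))
a=bot.camera('scene');b=bot.camera('side')
for c in ('scene','side'):
    for t in ('cassette_mid','holder_mouth'): print(c,t,[(d['uv'],d['confidence']) for d in bot.spot_point(c,t)])
r=lambda im,x,y,w,h:cv2.resize(im[y:y+h,x:x+w],(400,560),interpolation=cv2.INTER_CUBIC)
cv2.imwrite('pics/c6.png',np.hstack([r(a,325,110,100,140),r(b,240,215,100,140)]))
for c in ('scene','side'): print(proj(c,box(.5205,.211,.353,.042,.049,.099,.1)[1::2]).round(1).tolist(),proj(c,box(o['eef_pos'][0],o['eef_pos'][1],.353,.03,.036,.11,.25)).round(1).tolist())
E
```

```text
clock: 11.48
eef_pos: [0.5208, 0.2119, 0.2103]
tool_rot: [-0.177, 0.984, 0.0, 0.0]
ft_force: [0.8, -0.5, -0.8]
grip_width: 0.0348
grasp_force: 61.3
[0.5208 0.2119 0.2103] yaw -2.7855 z [ 6.e-04  4.e-04 -1.e+00]
scene cassette_mid [([241.5, 284.5], 0.96), ([280.0, 274.5], 0.96), ([375.3, 170.0], 0.81)]
scene holder_mouth [([354.9, 181.2], 0.86), ([439.2, 201.0], 0.81), ([373.4, 196.7], 0.57)]
side cassette_mid [([375.5, 208.4], 0.86), ([284.8, 279.2], 0.78), ([286.2, 289.6], 0.65), ([402.9, 200.6], 0.56)]
side holder_mouth [([289.1, 301.9], 0.96), ([191.5, 334.5], 0.78), ([308.2, 381.5], 0.56)]
[[361.5, 199.7], [369.4, 192.1], [376.2, 203.6], [383.7, 195.8]] [[365.2, 195.7], [368.2, 144.9], [370.9, 190.2], [374.2, 140.3], [375.7, 198.5], [379.5, 147.3], [381.2, 192.8], [385.3, 142.5]]
[[302.7, 296.9], [291.9, 314.8], [284.5, 290.2], [273.2, 307.8]] [[298.1, 295.4], [295.5, 248.2], [290.1, 308.6], [286.5, 261.6], [284.9, 290.6], [280.9, 243.3], [276.6, 303.6], [271.6, 256.4]]
```

View pics/c6.png

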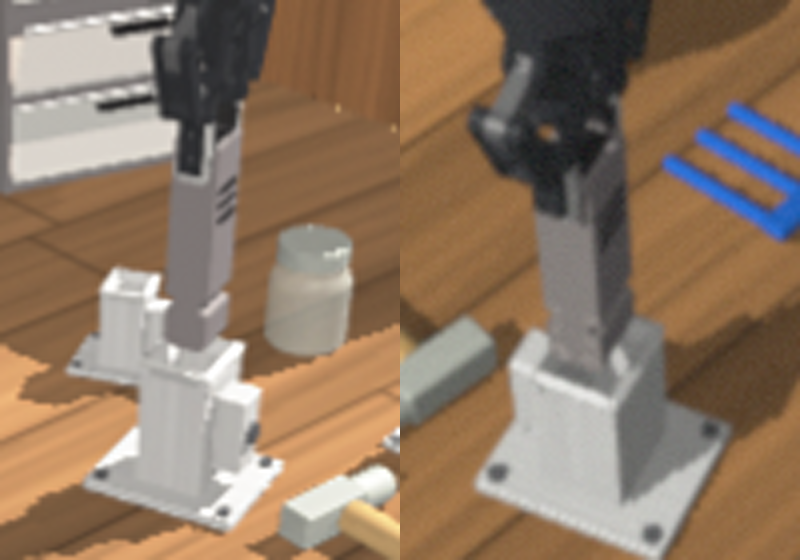

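Both views show the foot centred just above the mouth. Lower it into the flare, with a 1 mm correction.

```bash
python3 -m inch '[-0.3,-1,-4,0,0,0,30, -0.3,-1,-8,0,0,0,30, -0.3,-1,-12,0,0,0,30, -0.3,-1,-16,0,0,0,30, -0.3,-1,-20,0,0,0,30, -0.3,-1,-24,0,0,0,30, -0.3,-1,-24,0,0,0,30, -0.3,-1,-24,0,0,0,30]'; python3 -m inch '[0,0,-1,0,0,0,30, 0,0,-2,0,0,0,30, 0,0,-3,0,0,0,30, 0,0,-4,0,0,0,30, 0,0,-5,0,0,0,30, 0,0,-6,0,0,0,30, 0,0,-7,0,0,0,30, 0,0,-8,0,0,0,30]'
```

```text
clock: 12.45
eef_pos: [0.52, 0.2104, 0.1852]
tool_rot: [-0.177, 0.984, -0.0, -0.0]
ft_force: [0.7, -0.5, -1.5]
grip_width: 0.0349
grasp_force: 61.3
clock: 13.12
eef_pos: [0.5202, 0.2105, 0.1775]
tool_rot: [-0.177, 0.984, -0.0, -0.0]
ft_force: [0.2, -0.6, -2.1]
grip_width: 0.0348
grasp_force: 61.3
```

```bash
for k in 1; do python3 -m inch '[0,0,-1,0,0,0,30, 0,0,-2,0,0,0,30, 0,0,-3,0,0,0,30, 0,0,-4,0,0,0,30, 0,0,-5,0,0,0,30, 0,0,-6,0,0,0,30, 0,0,-7,0,0,0,30, 0,0,-8,0,0,0,30]'; done
```

```text
clock: 13.78
eef_pos: [0.5202, 0.2105, 0.1695]
tool_rot: [-0.177, 0.984, -0.0, -0.0]
ft_force: [-0.6, 0.5, -1.2]
grip_width: 0.0349
grasp_force: 61.3
```

```bash
python3 -m inch '[0,0,-1,0,0,0,30, 0,0,-2,0,0,0,30, 0,0,-3,0,0,0,30, 0,0,-4,0,0,0,30, 0,0,-5,0,0,0,30, 0,0,-6,0,0,0,30, 0,0,-7,0,0,0,30, 0,0,-8,0,0,0,30]'
```

```text
clock: 14.45
eef_pos: [0.5202, 0.2105, 0.1615]
tool_rot: [-0.177, 0.984, -0.0, -0.0]
ft_force: [-0.3, -0.1, -1.5]
grip_width: 0.0349
grasp_force: 61.3
```

```bash
python3 -m inch '[0,0,-0.5,0,0,0,30, 0,0,-1,0,0,0,30, 0,0,-1.5,0,0,0,30, 0,0,-2,0,0,0,30, 0,0,-2.5,0,0,0,30, 0,0,-3,0,0,0,30, 0,0,-3.5,0,0,0,30, 0,0,-4,0,0,0,30]'; python3 -m inch '[0,0,-0.5,0,0,0,30, 0,0,-1,0,0,0,30, 0,0,-1.5,0,0,0,30, 0,0,-2,0,0,0,30, 0,0,-2.5,0,0,0,30, 0,0,-3,0,0,0,30, 0,0,-3.5,0,0,0,30, 0,0,-4,0,0,0,30]'
```

```text
clock: 15.12
eef_pos: [0.5202, 0.2105, 0.1576]
tool_rot: [-0.177, 0.984, -0.0, -0.0]
ft_force: [-0.1, -0.2, -1.0]
grip_width: 0.0352
grasp_force: 61.3
clock: 15.78
eef_pos: [0.5202, 0.2105, 0.1536]
tool_rot: [-0.177, 0.984, -0.0, -0.0]
ft_force: [-0.0, -0.1, -2.1]
grip_width: 0.0349
grasp_force: 61.3
```

```bash
python3 -m inch '[0,0,-0.5,0,0,0,30, 0,0,-1,0,0,0,30, 0,0,-1.5,0,0,0,30, 0,0,-2,0,0,0,30, 0,0,-2.5,0,0,0,30, 0,0,-3,0,0,0,30, 0,0,-3.5,0,0,0,30, 0,0,-4,0,0,0,30]'
```

```text
clock: 16.45
eef_pos: [0.5202, 0.2105, 0.1496]
tool_rot: [-0.177, 0.984, -0.0, -0.0]
ft_force: [0.6, -0.2, -1.4]
grip_width: 0.0348
grasp_force: 61.3
```

```bash
python3 -m inch '[0,0,-0.5,0,0,0,30, 0,0,-1,0,0,0,30, 0,0,-1.5,0,0,0,30, 0,0,-2,0,0,0,30, 0,0,-2.5,0,0,0,30, 0,0,-3,0,0,0,30, 0,0,-3.5,0,0,0,30, 0,0,-4,0,0,0,30]'
```

```text
clock: 17.12
eef_pos: [0.5203, 0.2106, 0.1466]
tool_rot: [-0.177, 0.984, 0.0, 0.0]
ft_force: [-1.9, -1.8, 7.0]
grip_width: 0.0351
grasp_force: 62.2
```

Ball contact: about +8.5 N, with the sideways force along -x of the holder. Continue slowly.

```bash
python3 -m inch '[0,0,-0.5,0,0,0,30, 0,0,-1,0,0,0,30, 0,0,-1.5,0,0,0,30, 0,0,-2,0,0,0,30, 0,0,-2,0,0,0,30]'
```

```text
clock: 17.53
eef_pos: [0.5203, 0.2106, 0.1449]
tool_rot: [-0.177, 0.984, 0.0, 0.001]
ft_force: [-2.5, -0.7, 5.9]
grip_width: 0.0355
grasp_force: 62.3
```

```bash
python3 -m inch '[0,0,-0.5,0,0,0,30, 0,0,-1,0,0,0,30, 0,0,-1.5,0,0,0,30, 0,0,-2,0,0,0,30, 0,0,-2.5,0,0,0,30, 0,0,-3,0,0,0,30]'
```

```text
clock: 18.03
eef_pos: [0.5203, 0.2106, 0.1418]
tool_rot: [-0.177, 0.984, 0.0, 0.0]
ft_force: [-0.8, -1.3, 6.3]
grip_width: 0.035
grasp_force: 62.3
```

```bash
python3 -m inch '[0,0,-0.7,0,0,0,30, 0,0,-1.4,0,0,0,30, 0,0,-2.1,0,0,0,30, 0,0,-2.8,0,0,0,30, 0,0,-3.5,0,0,0,30, 0,0,-4.2,0,0,0,30, 0,0,-5,0,0,0,30, 0,0,-6,0,0,0,30]'
```

```text
clock: 18.7
eef_pos: [0.5203, 0.2105, 0.1348]
tool_rot: [-0.177, 0.984, 0.0, 0.0]
ft_force: [-1.4, -1.2, 5.1]
grip_width: 0.0349
grasp_force: 62.0
```

```bash
python3 -m inch '[0,0,-0.6,0,0,0,30, 0,0,-1.2,0,0,0,30, 0,0,-1.8,0,0,0,30, 0,0,-2.4,0,0,0,30, 0,0,-3,0,0,0,30, 0,0,-3.6,0,0,0,30, 0,0,-4.2,0,0,0,30, 0,0,-4.8,0,0,0,30]'
```

```text
clock: 19.37
eef_pos: [0.5202, 0.2105, 0.1298]
tool_rot: [-0.177, 0.984, -0.0, -0.0]
ft_force: [-1.9, -1.5, 5.3]
grip_width: 0.0348
grasp_force: 62.0
```

```bash
python3 -m inch '[0,0,-0.6,0,0,0,30, 0,0,-1.2,0,0,0,30, 0,0,-1.8,0,0,0,30, 0,0,-2.4,0,0,0,30, 0,0,-3,0,0,0,30, 0,0,-3.6,0,0,0,30, 0,0,-4.2,0,0,0,30, 0,0,-4.8,0,0,0,30]'
```

```text
clock: 20.03
eef_pos: [0.5202, 0.2105, 0.1249]
tool_rot: [-0.177, 0.984, -0.0, -0.0]
ft_force: [-2.0, -0.7, 4.0]
grip_width: 0.035
grasp_force: 62.0
```

```bash
python3 -m inch '[0,0,-0.4,0,0,0,30, 0,0,-0.8,0,0,0,30, 0,0,-1.2,0,0,0,30, 0,0,-1.6,0,0,0,30, 0,0,-2,0,0,0,30, 0,0,-2.4,0,0,0,30, 0,0,-2.8,0,0,0,30, 0,0,-3.2,0,0,0,30]'
```

```text
clock: 20.7
eef_pos: [0.5202, 0.2105, 0.1218]
tool_rot: [-0.177, 0.984, -0.0, -0.0]
ft_force: [-1.0, -1.1, 5.3]
grip_width: 0.0348
grasp_force: 62.0
```

```bash
python3 -m inch '[0,0,-0.4,0,0,0,30, 0,0,-0.8,0,0,0,30, 0,0,-1.2,0,0,0,30, 0,0,-1.6,0,0,0,30, 0,0,-2,0,0,0,30, 0,0,-2.4,0,0,0,30, 0,0,-2.8,0,0,0,30, 0,0,-3.2,0,0,0,30]'
```

```text
clock: 21.37
eef_pos: [0.5201, 0.2105, 0.1184]
tool_rot: [-0.177, 0.984, -0.0, -0.0]
ft_force: [-0.2, -0.8, 2.4]
grip_width: 0.0351
grasp_force: 61.9
```

The force has dropped, so the ball may be starting into the groove. Finer steps now.

```bash
python3 -m inch '[0,0,-0.3,0,0,0,30, 0,0,-0.6,0,0,0,30, 0,0,-0.9,0,0,0,30, 0,0,-1.2,0,0,0,30]'
```

```text
clock: 21.7
eef_pos: [0.5201, 0.2105, 0.1172]
tool_rot: [-0.177, 0.984, -0.0, -0.0]
ft_force: [-1.2, -0.8, 2.9]
grip_width: 0.0349
grasp_force: 61.8
```

```bash
python3 -m inch '[0,0,-0.3,0,0,0,30, 0,0,-0.6,0,0,0,30, 0,0,-0.9,0,0,0,30, 0,0,-1.2,0,0,0,30]'
```

```text
clock: 22.03
eef_pos: [0.5201, 0.2105, 0.116]
tool_rot: [-0.177, 0.984, -0.0, -0.0]
ft_force: [-1.1, -1.5, 1.6]
grip_width: 0.0347
grasp_force: 61.7
```

```bash
python3 -m inch '[0,0,-0.3,0,0,0,30, 0,0,-0.6,0,0,0,30, 0,0,-0.9,0,0,0,30, 0,0,-1.2,0,0,0,30]'
```

```text
clock: 22.37
eef_pos: [0.5201, 0.2105, 0.1148]
tool_rot: [-0.177, 0.984, -0.0, -0.0]
ft_force: [0.1, -0.3, 1.0]
grip_width: 0.0347
grasp_force: 61.6
```

```bash
python3 -m inch '[0,0,-0.3,0,0,0,30, 0,0,-0.6,0,0,0,30, 0,0,-0.9,0,0,0,30]'
```

```text
clock: 22.62
eef_pos: [0.5201, 0.2105, 0.1139]
tool_rot: [-0.177, 0.984, -0.0, -0.0]
ft_force: [-1.3, -0.2, -0.5]
grip_width: 0.0348
grasp_force: 61.6
```

```bash
python3 -m inch '[0,0,-0.3,0,0,0,30, 0,0,-0.6,0,0,0,30, 0,0,-0.9,0,0,0,30]'
```

```text
clock: 22.87
eef_pos: [0.5202, 0.2105, 0.1134]
tool_rot: [-0.177, 0.984, -0.0, -0.0]
ft_force: [-1.8, -0.3, 2.9]
grip_width: 0.0351
grasp_force: 61.8
```

```bash
python3 -m inch '[0,0,-0.2,0,0,0,30, 0,0,-0.4,0,0,0,30, 0,0,-0.4,0,0,0,30]'
```

```text
clock: 23.12
eef_pos: [0.5202, 0.2105, 0.1134]
tool_rot: [-0.177, 0.984, 0.0, 0.0]
ft_force: [-2.8, -1.4, 5.2]
grip_width: 0.0351
grasp_force: 62.0
```

```bash
python3 -m inch '[0,0,-0.2,0,0,0,30, 0,0,-0.4,0,0,0,30, 0,0,-0.4,0,0,0,30]'
```

```text
clock: 23.37
eef_pos: [0.5203, 0.2106, 0.1133]
tool_rot: [-0.177, 0.984, 0.0, 0.0]
ft_force: [-2.6, -1.2, 6.1]
grip_width: 0.0346
grasp_force: 62.4
```

```bash
python3 -m inch '[0,0,-0.2,0,0,0,30, 0,0,-0.4,0,0,0,30, 0,0,-0.4,0,0,0,30, 0,0,-0.4,0,0,0,30]'; python3 - <<'E'
from fit import *
o=bot.get_obs();print(o['eef_pos'].round(5),o['ft_force'].round(2),o['ft_torque'].round(3))
a=bot.camera('scene');b=bot.camera('side')
o=bot.get_obs();print(o['eef_pos'].round(5),o['ft_force'].round(2),o['ft_torque'].round(3))
r=lambda im,x,y,w,h:cv2.resize(im[y:y+h,x:x+w],(400,560),interpolation=cv2.INTER_CUBIC)
cv2.imwrite('pics/c7.png',np.hstack([r(a,325,120,100,140),r(b,240,215,100,140)]))
# predicted top-of-cassette and grip for present foot height
z=o['eef_pos'][2]-.1002;print('foot',z,'top',z+.14,[proj(c,box(.5202,.2105,.353,.03,.036,z+.139,z+.14)[1::2]).round(1).tolist() for c in('scene','side')])
E
```

```text
clock: 23.7
eef_pos: [0.5204, 0.2106, 0.1133]
tool_rot: [-0.177, 0.984, 0.0, 0.001]
ft_force: [-3.7, -1.0, 8.6]
grip_width: 0.035
grasp_force: 62.6
[0.52039 0.21059 0.11335] [-3.69 -1.05  8.57] [-0.447  0.919 -0.023]
[0.52041 0.2106  0.11336] [-3.08 -1.09  9.52] [-0.415  0.947 -0.031]
foot 0.01316323762455969 top 0.1531632376245597 [[[365.5, 180.9], [371.4, 175.6], [376.3, 183.5], [381.9, 178.1]], [[298.1, 281.6], [289.8, 294.9], [284.5, 276.8], [275.9, 289.8]]]
```

View pics/c7.png

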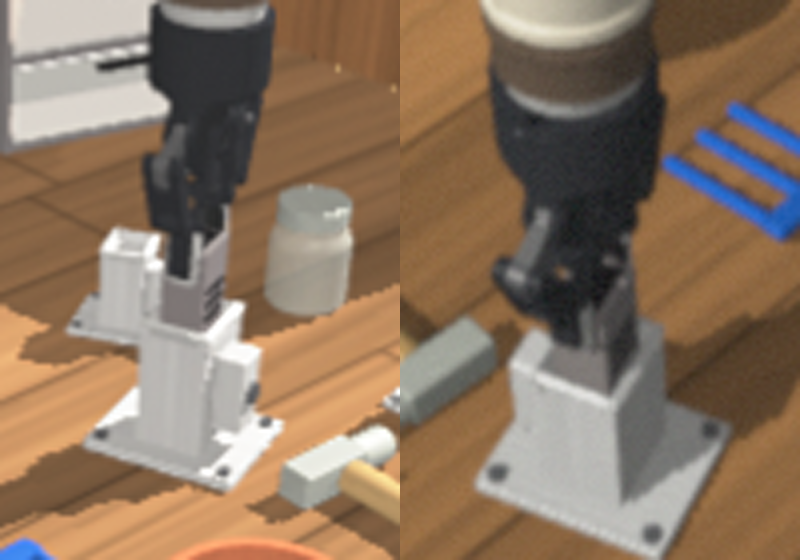

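It is rigid: no further travel while the force rises to about 10 N, at 87 mm depth (a 53 mm stand-out, within 49–71). The force dropped before that as the ball entered the groove, and both views show it upright. I'll do one firmer confirming press, then relax, open and retreat.

```bash
python3 -m inch '[0,0,-0.2,0,0,0,30, 0,0,-0.4,0,0,0,30, 0,0,-0.6,0,0,0,30, 0,0,-0.6,0,0,0,30, 0,0,-0.6,0,0,0,30]' && python3 -m inch '[0,0,0.5,0,0,0,30, 0,0,1,0,0,0,30, 0,0,1.4,0,0,0,30, 0,0,1.4,0,0,0,30]'
```

```text
clock: 24.22
eef_pos: [0.5205, 0.2106, 0.1133]
tool_rot: [-0.177, 0.984, 0.0, 0.001]
ft_force: [-4.5, -1.8, 11.8]
grip_width: 0.0351
grasp_force: 63.0
clock: 24.55
eef_pos: [0.5203, 0.2105, 0.1134]
tool_rot: [-0.177, 0.984, 0.0, 0.0]
ft_force: [-3.0, -0.4, 7.6]
grip_width: 0.0346
grasp_force: 62.0
```

```bash
python3 -m inch '[0,0,0.4,0,0,0,30, 0,0,0.6,0,0,0,30, 0,0,0.6,0,0,0,60, 0,0,0.6,0,0,0,100, 0,0,0.6,0,0,0,100, 0,0,0.6,0,0,0,100, 0,0,0.6,0,0,0,100, 0,0,0.6,0,0,0,100]' && python3 -m inch '[0,0,5,0,0,0,100, 0,0,15,0,0,0,100, 0,0,30,0,0,0,100, 0,0,50,0,0,0,100, 0,0,75,0,0,0,100, 0,0,100,0,0,0,100, 0,0,120,0,0,0,100, 0,0,120,0,0,0,100]' && python3 - <<'E'
from fit import *
im=bot.camera('wrist');o=bot.get_obs();W['wrist']=wristcam(o);print(o['eef_pos'].round(4),o['ft_force'].round(2))
print([(d['uv'],d['confidence']) for d in bot.spot_point('wrist','cassette_mid')])
S=bot.silhouettes('wrist','cassette_mid')
for c in (.0132,.018): print('pred top',c,proj('wrist',box(.5203,.2105,.353,.03,.036,c+.139,c+.14)[1::2]).round(0).tolist())
for d in S: print(d['uv'],d['confidence'],cv2.boundingRect(d['mask'].astype(np.uint8)))
cv2.imwrite('pics/w8.png',im)
E
```

```text
clock: 25.22
eef_pos: [0.5203, 0.2105, 0.1133]
tool_rot: [-0.177, 0.984, -0.0, -0.0]
ft_force: [0.4, -0.2, 1.1]
grip_width: 0.0853
grasp_force: 0.0
clock: 25.88
eef_pos: [0.5227, 0.2115, 0.2398]
tool_rot: [-0.177, 0.984, 0.001, 0.005]
ft_force: [0.6, -0.1, 0.3]
grip_width: 0.0857
grasp_force: 0.0
[0.522  0.2112 0.2374] [0.54 0.24 0.24]
[([100.2, 317.7], 0.66), ([311.2, 208.4], 0.59)]
pred top 0.0132 [[285.0, 209.0], [336.0, 209.0], [286.0, 249.0], [335.0, 249.0]]
pred top 0.018 [[285.0, 210.0], [337.0, 211.0], [286.0, 251.0], [336.0, 252.0]]
[311.6, 222.2] 0.85 (287, 192, 50, 54)
[5.9, 149.8] 0.66 (0, 136, 14, 29)
```

View pics/w8.png

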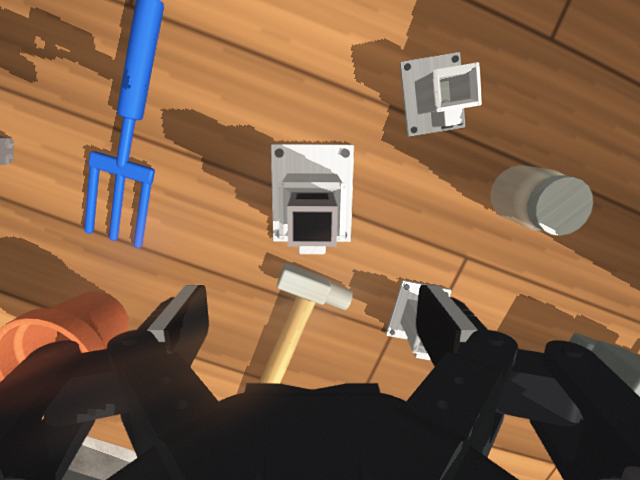

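The cassette sits upright and square in the holder, with its top at (312,226) where predicted. The jaws are clear and the bystanders are in place. Handing in.

```bash
python3 -m inch '[0,0,0,0,0,0,100, 0,0,0,0,0,0,100, 0,0,0,0,0,0,100]' && python3 -c "
from workcell import bot
print(bot.job_done())"
```

```text
clock: 26.28
eef_pos: [0.5196, 0.2103, 0.2323]
tool_rot: [-0.177, 0.984, -0.0, -0.001]
ft_force: [0.0, -0.8, -0.2]
grip_width: 0.0857
grasp_force: 0.0
the job is handed in; nothing more can be done
None
```

The cassette is in the holder and pressed home on the stop at about 87 mm, with at most about 13 N. The force drop before the stop fits the ball being in the groove. I let go and handed the job in at about 26 s, but no verdict was returned.

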